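# Fetch the tube rack from behind the bottles and load the shaker

## Task

The yellow rack of microtubes has to go on the shaker, but it stands in the grey spill tray behind three bottles. First stand all three bottles aside in the blue side tray, then lift the rack out and set it squarely in the middle of the shaker's platform, its long side along the platform's long side, and then put every bottle back upright exactly where it stood in the spill tray. Set things down rather than dropping them, tip nothing over, and leave the little pot in the spill tray and the forceps in the side tray where they are.

Things in the scene. Friction and masses are not known exactly. Their poses are not given: they have to be found in the camera images.
- round_bottle: Squat round amber glass bottle, body 56 mm across, 105 mm tall over all; broad blue ribbed screw cap 50 mm across, from 79 to 105 mm height, which can be gripped. Origin: centre of its underside, z up. About 240 g.
- square_bottle: Off-white plastic bottle of square section 54 x 54 mm (sides along its x and y), square up to 78 mm height, 118 mm tall over all; white round screw cap 38 mm across, from 94 to 118 mm height, which can be gripped. Origin: centre of its underside, z up. About 200 g.
- slim_bottle: Slim round off-white plastic bottle, body 46 mm across up to 96 mm height, 135 mm tall over all; small white round cap 28 mm across, from 111 to 135 mm height, which can be gripped. Origin: centre of its underside, z up. About 160 g.
- tube_rack: Yellow microtube rack, 58 mm wide (its x), 140 mm long (its y) and 40 mm high, with small capped tubes fixed in it that stand up to 49 mm height. Grip it across its width, by its long sides. Origin: centre of its underside, z up. About 160 g. Stands 5 to 20 mm behind the row of bottles (on their far side from the robot), so there is no room for a finger there until they are gone.
- spill_tray: Grey open spill tray with a grey liner, fixed, 190 mm (its x, depth) x 260 mm (its y) outside, walls 4 mm thick and 30 mm high, floor top 4 mm above the bench. At the start the three bottles stand in a row along its y, about 47 mm to the -x side of its middle and about 76 mm apart, in any order. Rack and pot are behind them. Origin: centre of its underside; its -x side faces the robot roughly.
- side_tray: Blue shallow tray, fixed, 165 mm (its x) x 225 mm (its y) outside, walls 4 mm thick and 18 mm high, floor top 4 mm above the bench. Empty but for the forceps along its far (+x) side; all three bottles fit in a row along its y, 68 mm apart, about 25 mm to the -x side of its middle. Origin: centre of its underside.
- shaker: White laboratory shaker, fixed, with a dark rubber-topped platform 165 mm (its x) x 210 mm (its y, the long side); rubber surface 100 mm above the bench, with a 4 mm thick lip all round standing 6 mm above the rubber. A control panel juts out on its -x side, below the platform. Origin: centre of the platform, at bench height.
- cap_pot: Little round white pot with a flat steel lid, 41 mm across, 44 mm high, standing in the spill tray beside one end of the rack. Must stay there. Origin: centre of its underside.
- forceps: Steel forceps 118 mm long, 8 mm high, 13 mm wide, lying in the side tray along its far (+x) side. Must stay there. Origin: middle of its underside; its y runs along its length.

How it is judged:
By the outcome, as a careful person would: the job done as asked, in the order asked, and still so for the second after the job is handed in, with the robot touching nothing.
It also fails if it takes over 141 s, if anything falls off the work surface, if the arm or the gripper's body presses on something with over 40 N, if the wrist force passes 120 N, or if a joint passes its speed limit or range.

## Robot

A 6-joint arm with a two-finger parallel gripper is mounted at the origin on the work surface. World frame = base frame: x ahead of the robot, y to its left, z up, the work surface at z = 0. Lengths are in m, angles in rad, forces in N, time in s.
With the tool pointing down it reaches from about 0.275 to 0.775 m from the base axis. Payload 14.6 kg.
Tool frame: the origin (TCP) lies midway between the tips of the shut fingers; the grasp point (between the pads) lies 19 mm behind it; z points along the fingers, y is the line along which they close (so a half turn about z gives the same grasp; the last joint's range is limited). The gripper opens to 85 mm and grips with 20 to 120 N. Pads are 22 mm wide; open, the fingers measure 114 mm over their backs; the gripper's body (76 mm by 85 mm) begins 54 mm behind the grasp point. The pads swing forward as they close: fully open they stand 13 mm farther back than shut.
Start: joints at [-1.27, 0.263, -0.048, 1.259, 0, 1.415], TCP at [0.231, -0.471, 0.231] pointing down, gripper open.
Joint ranges: [-2.65, 2.65], [-0.89, 1.7], [-1.18, 1.37], [-2.13, 2.11], [-1.35, 1.29], [-3.14, 3.14]. Speed limits (rad/s): [1.89, 1.89, 2.57, 2.79, 3.14, 3.14].

## Interface

Orientations are given as [roll, pitch, yaw] about the fixed x, y, z axes, in that order (R = Rz(yaw) Ry(pitch) Rx(roll)).
In Python, from workcell import robot gives the robot as it stands.
- The arm moves only by the tool move_arm, never from a script. Its argument "series" is a list of rows, each an object with "offset": the shift along the tool's x, y, z in a scale on which 1.0 is 1000 mm, a list of three; "turn": the turn about the tool's z in fractions of the full range, 1 being 180 degrees; "jaw": the opening, from 0 (shut) to 1 (fully open). A call has 1 to 20 rows; each row is the pose to reach, as a shift and turn from the pose commanded when the call began, along the tool's axes at that moment; what a row does not reach only later rows make up. A row lasts 1/8 s, in which the tool goes at most 62.5 mm and 10.7 degrees, less where a joint would pass 70% of its speed; a pose out of reach is approached as far as the arm can. No shift or turn number may pass 1 either way. A call with a gripper value outside its range is refused whole. The fingers move at their own pace and stop on an object; the grip force is fixed at half the most. Time passes only in rows, so rows that repeat a pose let the fingers close. It gives the time, the measured TCP pose, the force, the opening and the grip force at its end, in the units of the state.
- robot.observe(): the state, without advancing time (a new reading comes with each control period).
- robot.capture(name): name is "scene" or "side" or "wrist"; returns a dict with "color" (480x640x3 uint8, blue, green, red), "camera_matrix" (3x3 intrinsics, pixels), "D" ([k1, k2, p1, p2, k3] as OpenCV has them; the pictures are not rectified), "rvec" (rotation vector, rad) and "tvec" (3), from world to camera coordinates, as OpenCV has them. Camera axes: x right, y down, z forward; pixel columns grow to the right and rows downward; lengths in m; the calibration is good to about 2 mm. A picture is of the moment at which its call begins. There is no depth.
- robot.hand_in(): hands the job in; it is judged then, once.
Trained networks look in a picture, given as the dict that the camera call returned (one of the last four; its "shot" number tells which), for a name from the list of things; names that differ only in an ending like _2 or _b are one class to them, and where a whole thing is asked for, a point or a joint stands for the part that bears it (a point fixed in the world has none). Each returns a list of dicts, best first, with "p" (0 to 1); they miss things now and then, are a little off and sometimes report something else, mostly with a low value. They report only what shows in the picture. A call takes as long as a camera call.
- robot.silhouettes(label, picture): "region" (480x640 bool, what is visible of it).
- robot.place_of(label, picture): "location" ([x, y, z] in m, in the coordinates of the camera as it stood for that picture, good to about 4 mm: a listed point, or the origin of a listed thing).
The state is a dict: "t": time; "q": joint angles; "joint_vel": joint speeds; "effort": joint torques, N m; "tool_pos": TCP position; "orientation": TCP orientation; "ft_force": force on the tool from outside, world axes, zero at the start; "wrist_torque": the same for the moment, N m; "finger_gap": finger opening in m; "finger_force": force on a finger pad.
Only numpy, scipy, OpenCV 4.12 (cv2) and the standard library are available. Lean on these libraries where they do the work, as an engineer would, in place of code of your own. Each camera call takes 0.05 s, during which the arm holds its last target. There are 200 camera calls.

## Working session

There is one attempt and no reset: what is moved stays moved. The work goes in short steps, Python scripts to look and compute and a tool call to move; the robot and the scene stay as the last step left them, time stands still between calls to the robot, and variables do not carry over. Pictures are saved under pics/ and viewed, at most 14 in all, crops included, and the job is handed in when it is done.

Besides the shell and the picture viewer there is one more tool, called after "Request:" as name(argument=value, ...) on one line, values as JSON. move_arm: Moves the arm, as the interface text tells. Its arguments: {"type":"object","properties":{"series":{"type":"array"}},"required":["series"]}

```bash
ls; mkdir -p pics
cat > h.py <<'E'
import numpy as np,cv2
from workcell import robot
from scipy.spatial.transform import Rotation as Ro
def w(c,p):
    R=cv2.Rodrigues(np.array(c["rvec"],float))[0]; return R.T@(np.array(p)-np.array(c["tvec"]).ravel())
def ray(c,uv,z):
    "world point of pixel on plane z"
    n=cv2.undistortPoints(np.array([[uv]],float),np.array(c["camera_matrix"]),np.array(c["D"]))[0,0]
    R=cv2.Rodrigues(np.array(c["rvec"],float))[0]; C=-R.T@np.array(c["tvec"]).ravel(); d=R.T@np.array([*n,1]); return C+d*(z-C[2])/d[2]
def proj(c,P):
    return cv2.projectPoints(np.array(P,float).reshape(-1,1,3),np.array(c["rvec"],float),np.array(c["tvec"],float),np.array(c["camera_matrix"]),np.array(c["D"]))[0][:,0]
def off(target,z=None):
    "tool-axis shift in mm from the tool pose to world target"
    s=robot.observe();R=Ro.from_euler('xyz',s["orientation"]).as_matrix()
    return R.T@(np.array(target)-np.array(s["tool_pos"]))*1000
E
python3 - <<'E'
from h import *
print(robot.observe())
N="round_bottle square_bottle slim_bottle tube_rack spill_tray side_tray shaker cap_pot forceps".split()
for cam in("scene","side"):
    c=robot.capture(cam);cv2.imwrite(f"pics/{cam}0.png",c["color"])
    R=cv2.Rodrigues(np.array(c["rvec"],float))[0];print(cam,"cam at",-R.T@np.array(c["tvec"]).ravel())
    for n in N:
        print(n,[(round(d["p"],2),w(c,d["location"]).round(3).tolist()) for d in robot.place_of(n,c)[:2]])
E
```

```text
pics
{'t': 0.0, 'q': array([-1.27025699e+00,  2.63522789e-01, -4.88772923e-02,  1.25940208e+00,
        2.73843876e-05,  1.41548579e+00]), 'joint_vel': array([ 0.00051339, -0.00204337,  0.00124019, -0.00065485, -0.0010767 ,
       -0.00122558]), 'effort': array([-9.04039771e-03, -6.37607718e+01,  3.84568834e+01,  1.38921716e-02,
       -4.02570067e-04, -8.24944891e-06]), 'tool_pos': array([ 0.23104219, -0.47115432,  0.23084706]), 'orientation': array([-3.14060316e+00, -1.82643888e-04,  4.55849770e-01]), 'ft_force': array([-0.74825211, -0.02948978, -0.33231822]), 'wrist_torque': array([ 0.01829268, -0.00843327,  0.00090287]), 'finger_force': 0.0, 'finger_gap': 0.08548675078137505}
scene cam at [1.03081075 0.04621407 0.79078472]
round_bottle [(0.77, [0.504, 0.362, 0.007])]
square_bottle [(0.84, [0.496, 0.213, 0.005]), (0.35, [0.639, -0.005, 0.001])]
slim_bottle [(0.72, [0.499, 0.286, 0.007])]
tube_rack [(0.69, [0.581, 0.384, 0.003]), (0.59, [0.568, 0.262, -0.001])]
spill_tray [(0.98, [0.55, 0.285, 0.001])]
side_tray [(0.62, [0.57, -0.01, 0.003])]
shaker [(0.58, [0.559, -0.283, 0.005])]
cap_pot [(0.86, [0.582, 0.384, 0.003]), (0.66, [0.567, 0.262, -0.002])]
forceps [(0.83, [0.638, -0.005, 0.002])]
side cam at [-0.16700461  0.68294703  0.6687751 ]
round_bottle [(0.93, [0.503, 0.354, 0.004])]
square_bottle [(0.56, [0.493, 0.214, 0.007])]
slim_bottle [(0.89, [0.5, 0.29, 0.005])]
tube_rack [(0.6, [0.574, 0.263, 0.009])]
spill_tray [(0.67, [0.547, 0.285, 0.002])]
side_tray [(0.72, [0.572, -0.007, -0.0])]
shaker [(0.9, [0.557, -0.281, 0.002])]
cap_pot [(0.89, [0.581, 0.384, 0.003])]
forceps [(0.5, [0.635, -0.009, 0.009])]
```

View pics/scene0.png

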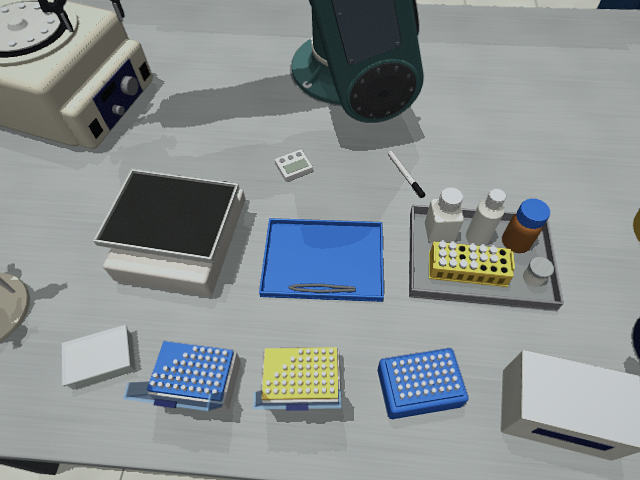

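View pics/side0.png

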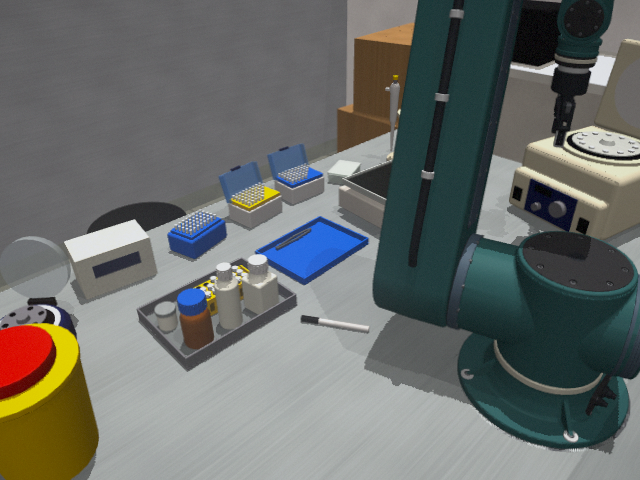

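The scene view shows the shaker platform (centre ~170,213), the blue tray (323,260) with forceps (322,289), and the spill tray with the square, slim and round bottles (446,213; 487,215; 526,225), rack (472,263) and pot (540,270). This agrees with the networks: bottles run square, slim, round along +y. Next I'll fit the yaws.

```bash
cat > fit.py <<'E'
from h import *
from scipy.optimize import minimize
def hullmask(c,P):
    m=np.zeros((1920,2560),np.uint8);cv2.fillConvexPoly(m,cv2.convexHull((proj(c,P)*4+1.5).round().astype(np.int32)),1);return m>0
def box(x,y,a,sx,sy,z0,z1):
    g=np.array([[i*sx/2,j*sy/2,z] for i in(-1,1) for j in(-1,1) for z in(z0,z1)]);C,S=np.cos(a),np.sin(a)
    return g@np.array([[C,S,0],[-S,C,0],[0,0,1]])+[x,y,0]
def up(m): return cv2.resize(m.astype(np.uint8),(2560,1920),interpolation=cv2.INTER_NEAREST)>0
def fit(views,model,x0):
    def f(p):
        t=0
        for c,m in views:
            h=hullmask(c,model(*p));t+=(h^m).sum()/m.sum()
        return t
    s=np.array([x0]+[np.array(x0)+d for d in np.diag([.008,.008]+[.08]*(len(x0)-2))])
    r=minimize(f,x0,method="Nelder-Mead",options=dict(initial_simplex=s,xatol=1e-4,fatol=1e-4));return r.x.round(4),round(r.fun,3)
E
python3 - <<'E'
from fit import *
c=robot.capture("scene");sil=lambda n,c:max(robot.silhouettes(n,c)[:1],key=lambda d:d["p"])["region"]
d=robot.capture("side")
M=sil("side_tray",c)|sil("forceps",c)
print("side_tray",fit([(c,up(M))],lambda x,y,a:box(x,y,a,.165,.225,0,.018),(.571,-.008,0)))
rs={n:robot.silhouettes(n,c) for n in("tube_rack","spill_tray")}
for n in rs: print(n,[(r["p"],int(r["region"].sum()),np.argwhere(r["region"]).mean(0).round()) for r in rs[n]])
R=rs["tube_rack"][0]["region"]
rk=lambda x,y,a:np.vstack([box(x,y,a,.058,.140,.004,.044),box(x,y,a,.05,.13,.044,.053)])
print("rack",fit([(c,up(R))],rk,(.572,.262,0)))
T=rs["spill_tray"][0]["region"]|R
for n in("cap_pot",): T=T|sil(n,c)
pts=np.argwhere(T)[:,::-1]; hm=np.zeros(T.shape,np.uint8);cv2.fillConvexPoly(hm,cv2.convexHull(pts.astype(np.int32)),1)
print("spill",fit([(c,up(hm))],lambda x,y,a:box(x,y,a,.19,.26,0,.03),(.549,.285,0)))
g=c["color"].max(2);k=((g<70).astype(np.uint8));n,l=cv2.connectedComponents(k,connectivity=4);pl=l==l[213,170]
print("platform px",pl.sum())
print(fit([(c,up(pl))],lambda x,y,a,u,v:box(x,y,a,.157+u*.1,.202+v*.1,.1,.1),(.558,-.282,0.1,0,0)))
for n in("round_bottle","square_bottle","slim_bottle"):
    D={"round_bottle":(.056,.079,.05,.079,.105),"square_bottle":(.054,.078,.038,.094,.118),"slim_bottle":(.046,.096,.028,.111,.135)}[n]
    th=np.arange(24)*np.pi/12;ring=lambda x,y,r,z:np.c_[x+r*np.cos(th),y+r*np.sin(th),0*th+z+.004]
    m=sil(n,d)
    print(n,m.sum(),fit([(d,up(m))],lambda x,y:np.vstack([ring(x,y,D[0]/2,0),ring(x,y,D[0]/2,D[1]),ring(x,y,D[2]/2,D[3]),ring(x,y,D[2]/2,D[4])]),(.5,{"r":.357,"s":.287}[n[0]] if n!="square_bottle" else .213)))
E
```

```text
side_tray (array([ 0.5742, -0.0072,  0.0397]), np.float64(0.014))
tube_rack [(0.97, 3149, array([264., 471.]))]
spill_tray [(0.8, 6776, array([269., 484.]))]
rack (array([ 0.5733,  0.2626, -0.029 ]), np.float64(0.058))
spill (array([ 0.5474,  0.2867, -0.0263]), np.float64(0.025))
platform px 7682
(array([ 0.5561, -0.287 , -0.0879, -0.0534, -0.0315]), np.float64(0.014))
round_bottle 1752 (array([0.5051, 0.3591]), np.float64(0.057))
square_bottle 1582 (array([0.497 , 0.2133]), np.float64(0.233))
slim_bottle 1422 (array([0.5002, 0.2867]), np.float64(0.059))
```

Units first: shifts go in shares of 1000 mm and turns go in shares of 180 degrees. So 539 mm is 0.539, -498 mm is -0.498, -63.9 degrees is -0.355.

Request:
move_arm(series=[{"offset": [0.539, -0.498, 0.02], "turn": -0.355, "jaw": 1}, {"offset": [0.539, -0.498, 0.02], "turn": -0.355, "jaw": 1}, {"offset": [0.539, -0.498, 0.02], "turn": -0.355, "jaw": 1}, {"offset": [0.539, -0.498, 0.02], "turn": -0.355, "jaw": 1}, {"offset": [0.539, -0.498, 0.02], "turn": -0.355, "jaw": 1}, {"offset": [0.539, -0.498, 0.02], "turn": -0.355, "jaw": 1}, {"offset": [0.539, -0.498, 0.02], "turn": -0.355, "jaw": 1}, {"offset": [0.539, -0.498, 0.02], "turn": -0.355, "jaw": 1}, {"offset": [0.539, -0.498, 0.02], "turn": -0.355, "jaw": 1}, {"offset": [0.539, -0.498, 0.02], "turn": -0.355, "jaw": 1}, {"offset": [0.539, -0.498, 0.02], "turn": -0.355, "jaw": 1}, {"offset": [0.539, -0.498, 0.02], "turn": -0.355, "jaw": 1}, {"offset": [0.539, -0.498, 0.02], "turn": -0.355, "jaw": 1}, {"offset": [0.539, -0.498, 0.02], "turn": -0.355, "jaw": 1}, {"offset": [0.539, -0.498, 0.02], "turn": -0.355, "jaw": 1}])

```text
t: 3.38
tool_pos: [0.4957, 0.2121, 0.2115]
orientation: [3.141, 0.0, 1.57]
ft_force: [0.6, 0.3, -0.7]
finger_gap: 0.0854
finger_force: 0.0
```

Run:
```python
from h import *
c=robot.capture("wrist");cv2.imwrite("pics/w1.png",c["color"])
s=robot.observe();print(s["tool_pos"],s["orientation"],s["q"])
R=cv2.Rodrigues(np.array(c["rvec"],float))[0];print("cam",-R.T@np.array(c["tvec"]).ravel(),R[2])
for n in "round_bottle square_bottle slim_bottle tube_rack".split():
    print(n,[(round(d["p"],2),w(c,d["location"]).round(3).tolist()) for d in robot.place_of(n,c)[:2]])
```

```text
[0.49573583 0.21209486 0.2115634 ] [3.14129293e+00 1.15706440e-05 1.56980147e+00] [ 2.53150618e-01  2.93822237e-01 -5.80227263e-02  1.21866417e+00
 -8.65555551e-05  1.82494178e+00]
cam [0.49517419 0.28726501 0.35371464] [ 5.26822436e-04 -2.94535681e-01 -9.55640338e-01]
round_bottle [(0.56, [0.505, 0.362, 0.003])]
square_bottle [(0.79, [0.493, 0.218, 0.001])]
slim_bottle [(0.96, [0.498, 0.289, 0.001])]
tube_rack [(0.83, [0.575, 0.263, 0.002])]
```

View pics/w1.png

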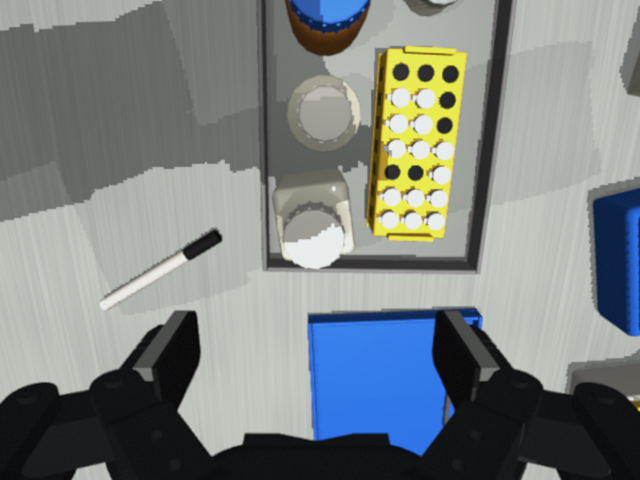

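The wrist view looks down on the row. The square bottle's cap is centred at about (315,236), the slim cap at (326,112), and the round cap is cut off at the top. The rack is at (418,143). I'll measure the caps at their known heights.

Run:
```python
from h import *
from fit import fit,up,box
c=robot.capture("wrist")
print("sq",ray(c,(316,239),.122),"slim",ray(c,(326,112),.139))
R=robot.silhouettes("tube_rack",c)[0]["region"]
print(fit([(c,up(R))],lambda x,y,a:np.vstack([box(x,y,a,.058,.140,.004,.044),box(x,y,a,.05,.13,.044,.053)]),(.572,.262,0)))
```

```text
sq [0.49558027 0.21699692 0.122     ] slim [0.50077095 0.28992907 0.139     ]
(array([ 0.5718,  0.2635, -0.0374]), np.float64(0.03))
```

Converted, 122 mm is 0.122, 110 mm is 0.11.

Request:
move_arm(series=[{"offset": [0.003, 0, 0.04], "turn": 0, "jaw": 1}, {"offset": [0.003, 0, 0.08], "turn": 0, "jaw": 1}, {"offset": [0.003, 0, 0.11], "turn": 0, "jaw": 1}, {"offset": [0.003, 0, 0.122], "turn": 0, "jaw": 1}, {"offset": [0.003, 0, 0.122], "turn": 0, "jaw": 1}, {"offset": [0.003, 0, 0.122], "turn": 0, "jaw": 0.6}, {"offset": [0.003, 0, 0.122], "turn": 0, "jaw": 0.45}, {"offset": [0.003, 0, 0.122], "turn": 0, "jaw": 0.3}, {"offset": [0.003, 0, 0.122], "turn": 0, "jaw": 0}, {"offset": [0.003, 0, 0.122], "turn": 0, "jaw": 0}, {"offset": [0.003, 0, 0.122], "turn": 0, "jaw": 0}, {"offset": [0.003, 0, 0.122], "turn": 0, "jaw": 0}])

```text
t: 5.22
tool_pos: [0.4961, 0.2161, 0.0901]
orientation: [3.141, -0.0, 1.571]
ft_force: [-2.4, -0.1, 9.2]
finger_gap: 0.0369
finger_force: 59.0
```

Converted, -292 mm is -0.292, -290 mm is -0.29.

Request:
move_arm(series=[{"offset": [0, 0, -0.01], "turn": 0, "jaw": 0}, {"offset": [0, 0, -0.03], "turn": 0, "jaw": 0}, {"offset": [0, 0, -0.06], "turn": 0, "jaw": 0}, {"offset": [-0.015, 0.003, -0.07], "turn": 0, "jaw": 0}, {"offset": [-0.05, 0.01, -0.07], "turn": 0, "jaw": 0}, {"offset": [-0.095, 0.018, -0.07], "turn": 0, "jaw": 0}, {"offset": [-0.145, 0.027, -0.07], "turn": 0, "jaw": 0}, {"offset": [-0.195, 0.037, -0.07], "turn": 0, "jaw": 0}, {"offset": [-0.24, 0.046, -0.07], "turn": 0, "jaw": 0}, {"offset": [-0.275, 0.052, -0.07], "turn": 0, "jaw": 0}, {"offset": [-0.29, 0.055, -0.07], "turn": 0, "jaw": 0}, {"offset": [-0.292, 0.055, -0.06], "turn": 0, "jaw": 0}, {"offset": [-0.292, 0.055, -0.04], "turn": 0, "jaw": 0}, {"offset": [-0.292, 0.055, -0.02], "turn": 0, "jaw": 0}, {"offset": [-0.292, 0.055, -0.008], "turn": 0, "jaw": 0}, {"offset": [-0.292, 0.055, -0.003], "turn": 0, "jaw": 0}, {"offset": [-0.292, 0.055, -0.001], "turn": 0, "jaw": 0}, {"offset": [-0.292, 0.055, 0], "turn": 0, "jaw": 0}, {"offset": [-0.292, 0.055, 0], "turn": 0, "jaw": 0}])

```text
t: 7.6
tool_pos: [0.5511, -0.076, 0.0902]
orientation: [3.141, 0.0, 1.571]
ft_force: [-3.3, 0.8, 5.5]
finger_gap: 0.0365
finger_force: 61.0
```

Run:
```python
from h import *
c=robot.capture("scene");cv2.imwrite("pics/s1.png",c["color"][140:320,220:600].repeat(2,0).repeat(2,1))
for n in("square_bottle","slim_bottle"):print([(round(d["p"],2),w(c,d["location"]).round(3).tolist()) for d in robot.place_of(n,c)[:2]])
```

```text
[(0.66, [0.551, -0.074, 0.008]), (0.6, [0.641, -0.009, 0.002])]
[(0.79, [0.499, 0.286, 0.007])]
```

View pics/s1.png

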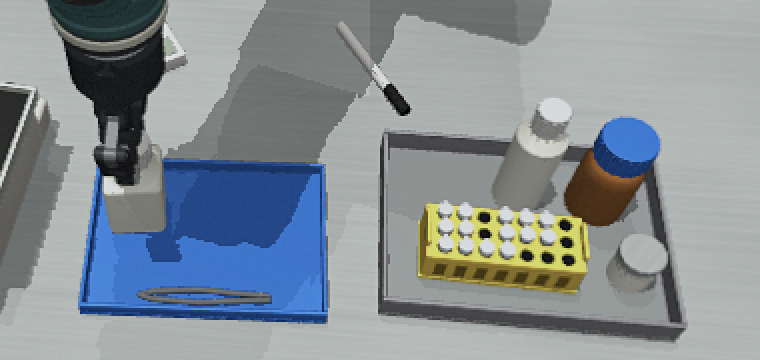

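The square bottle stands upright in the blue tray's left end (crop 135,190), and the slim and round bottles haven't moved. I'll release it and go to the slim bottle.

Converted, 364 mm is 0.364, -110 mm is -0.11.

Request:
move_arm(series=[{"offset": [0, 0, 0], "turn": 0, "jaw": 0.6}, {"offset": [0, 0, 0], "turn": 0, "jaw": 1}, {"offset": [0, 0, 0], "turn": 0, "jaw": 1}, {"offset": [0, 0, -0.02], "turn": 0, "jaw": 1}, {"offset": [0, 0, -0.06], "turn": 0, "jaw": 1}, {"offset": [0.005, 0, -0.105], "turn": 0, "jaw": 1}, {"offset": [0.04, -0.006, -0.11], "turn": 0, "jaw": 1}, {"offset": [0.095, -0.013, -0.11], "turn": 0, "jaw": 1}, {"offset": [0.15, -0.021, -0.11], "turn": 0, "jaw": 1}, {"offset": [0.205, -0.029, -0.11], "turn": 0, "jaw": 1}, {"offset": [0.26, -0.037, -0.11], "turn": 0, "jaw": 1}, {"offset": [0.31, -0.044, -0.11], "turn": 0, "jaw": 1}, {"offset": [0.35, -0.05, -0.11], "turn": 0, "jaw": 1}, {"offset": [0.364, -0.051, -0.105], "turn": 0, "jaw": 1}, {"offset": [0.364, -0.051, -0.075], "turn": 0, "jaw": 1}, {"offset": [0.364, -0.051, -0.04], "turn": 0, "jaw": 1}, {"offset": [0.364, -0.051, -0.018], "turn": 0, "jaw": 1}, {"offset": [0.364, -0.051, -0.018], "turn": 0, "jaw": 1}, {"offset": [0.364, -0.051, -0.018], "turn": 0, "jaw": 0.5}, {"offset": [0.364, -0.051, -0.018], "turn": 0, "jaw": 0.45}])

```text
t: 10.25
tool_pos: [0.5004, 0.2881, 0.1083]
orientation: [3.14, -0.001, 1.571]
ft_force: [-0.2, -0.1, -0.7]
finger_gap: 0.0516
finger_force: 0.0
```

Request:
move_arm(series=[{"offset": [0, 0, 0], "turn": 0, "jaw": 0.3}, {"offset": [0, 0, 0], "turn": 0, "jaw": 0.2}, {"offset": [0, 0, 0], "turn": 0, "jaw": 0}, {"offset": [0, 0, 0], "turn": 0, "jaw": 0}, {"offset": [0, 0, 0], "turn": 0, "jaw": 0}])

```text
t: 10.88
tool_pos: [0.5003, 0.2882, 0.108]
orientation: [3.14, -0.0, 1.571]
ft_force: [0.0, -0.7, 6.8]
finger_gap: 0.0267
finger_force: 53.3
```

Converted, -297 mm is -0.297, -295 mm is -0.295.

Request:
move_arm(series=[{"offset": [0, 0, -0.01], "turn": 0, "jaw": 0}, {"offset": [0, 0, -0.03], "turn": 0, "jaw": 0}, {"offset": [0, 0, -0.06], "turn": 0, "jaw": 0}, {"offset": [-0.015, 0.002, -0.07], "turn": 0, "jaw": 0}, {"offset": [-0.05, 0.008, -0.07], "turn": 0, "jaw": 0}, {"offset": [-0.095, 0.015, -0.07], "turn": 0, "jaw": 0}, {"offset": [-0.145, 0.023, -0.07], "turn": 0, "jaw": 0}, {"offset": [-0.195, 0.031, -0.07], "turn": 0, "jaw": 0}, {"offset": [-0.24, 0.039, -0.07], "turn": 0, "jaw": 0}, {"offset": [-0.278, 0.045, -0.07], "turn": 0, "jaw": 0}, {"offset": [-0.295, 0.048, -0.07], "turn": 0, "jaw": 0}, {"offset": [-0.297, 0.048, -0.06], "turn": 0, "jaw": 0}, {"offset": [-0.297, 0.048, -0.04], "turn": 0, "jaw": 0}, {"offset": [-0.297, 0.048, -0.02], "turn": 0, "jaw": 0}, {"offset": [-0.297, 0.048, -0.008], "turn": 0, "jaw": 0}, {"offset": [-0.297, 0.048, -0.003], "turn": 0, "jaw": 0}, {"offset": [-0.297, 0.048, -0.001], "turn": 0, "jaw": 0}, {"offset": [-0.297, 0.048, 0], "turn": 0, "jaw": 0}, {"offset": [-0.297, 0.048, 0], "turn": 0, "jaw": 0}])

```text
t: 13.25
tool_pos: [0.5482, -0.0089, 0.1081]
orientation: [3.14, 0.0, 1.571]
ft_force: [-1.8, 0.5, 5.3]
finger_gap: 0.0268
finger_force: 56.0
```

Converted, 369 mm is 0.369, 355 mm is 0.355.

Request:
move_arm(series=[{"offset": [0, 0, 0], "turn": 0, "jaw": 0.6}, {"offset": [0, 0, 0], "turn": 0, "jaw": 1}, {"offset": [0, 0, 0], "turn": 0, "jaw": 1}, {"offset": [0, 0, -0.02], "turn": 0, "jaw": 1}, {"offset": [0, 0, -0.06], "turn": 0, "jaw": 1}, {"offset": [0.005, 0, -0.09], "turn": 0, "jaw": 1}, {"offset": [0.04, -0.005, -0.092], "turn": 0, "jaw": 1}, {"offset": [0.095, -0.011, -0.092], "turn": 0, "jaw": 1}, {"offset": [0.15, -0.018, -0.092], "turn": 0, "jaw": 1}, {"offset": [0.205, -0.024, -0.092], "turn": 0, "jaw": 1}, {"offset": [0.26, -0.031, -0.092], "turn": 0, "jaw": 1}, {"offset": [0.315, -0.037, -0.092], "turn": 0, "jaw": 1}, {"offset": [0.355, -0.042, -0.092], "turn": 0, "jaw": 1}, {"offset": [0.369, -0.043, -0.085], "turn": 0, "jaw": 1}, {"offset": [0.369, -0.043, -0.05], "turn": 0, "jaw": 1}, {"offset": [0.369, -0.043, -0.01], "turn": 0, "jaw": 1}, {"offset": [0.369, -0.043, 0.02], "turn": 0, "jaw": 1}, {"offset": [0.369, -0.043, 0.035], "turn": 0, "jaw": 1}, {"offset": [0.369, -0.043, 0.035], "turn": 0, "jaw": 1}, {"offset": [0.369, -0.043, 0.035], "turn": 0, "jaw": 0.8}])

```text
t: 15.75
tool_pos: [0.5055, 0.3602, 0.0735]
orientation: [3.14, -0.001, 1.571]
ft_force: [0.4, 0.0, 0.6]
finger_gap: 0.0696
finger_force: 0.0
```

Request:
move_arm(series=[{"offset": [0, 0, 0], "turn": 0, "jaw": 0.65}, {"offset": [0, 0, 0], "turn": 0, "jaw": 0.5}, {"offset": [0, 0, 0], "turn": 0, "jaw": 0}, {"offset": [0, 0, 0], "turn": 0, "jaw": 0}, {"offset": [0, 0, 0], "turn": 0, "jaw": 0}, {"offset": [0, 0, 0], "turn": 0, "jaw": 0}])

```text
t: 16.5
tool_pos: [0.5051, 0.3603, 0.0734]
orientation: [3.14, -0.001, 1.571]
ft_force: [-2.4, -0.1, 7.8]
finger_gap: 0.0486
finger_force: 60.7
```

Converted, -301 mm is -0.301, -298 mm is -0.298.

Request:
move_arm(series=[{"offset": [0, 0, -0.01], "turn": 0, "jaw": 0}, {"offset": [0, 0, -0.03], "turn": 0, "jaw": 0}, {"offset": [0, 0, -0.06], "turn": 0, "jaw": 0}, {"offset": [-0.015, 0.002, -0.07], "turn": 0, "jaw": 0}, {"offset": [-0.05, 0.007, -0.07], "turn": 0, "jaw": 0}, {"offset": [-0.095, 0.013, -0.07], "turn": 0, "jaw": 0}, {"offset": [-0.145, 0.019, -0.07], "turn": 0, "jaw": 0}, {"offset": [-0.195, 0.026, -0.07], "turn": 0, "jaw": 0}, {"offset": [-0.24, 0.032, -0.07], "turn": 0, "jaw": 0}, {"offset": [-0.278, 0.037, -0.07], "turn": 0, "jaw": 0}, {"offset": [-0.298, 0.04, -0.07], "turn": 0, "jaw": 0}, {"offset": [-0.301, 0.04, -0.06], "turn": 0, "jaw": 0}, {"offset": [-0.301, 0.04, -0.04], "turn": 0, "jaw": 0}, {"offset": [-0.301, 0.04, -0.02], "turn": 0, "jaw": 0}, {"offset": [-0.301, 0.04, -0.008], "turn": 0, "jaw": 0}, {"offset": [-0.301, 0.04, -0.003], "turn": 0, "jaw": 0}, {"offset": [-0.301, 0.04, -0.001], "turn": 0, "jaw": 0}, {"offset": [-0.301, 0.04, 0], "turn": 0, "jaw": 0}, {"offset": [-0.301, 0.04, 0], "turn": 0, "jaw": 0}])

```text
t: 18.88
tool_pos: [0.5449, 0.0592, 0.0735]
orientation: [3.141, -0.0, 1.571]
ft_force: [-5.3, 0.7, 10.6]
finger_gap: 0.0487
finger_force: 63.9
```

Converted, 211 mm is 0.211, -127 mm is -0.127, 1.9 degrees is 0.0106.

Request:
move_arm(series=[{"offset": [0, 0, 0], "turn": 0, "jaw": 0.8}, {"offset": [0, 0, 0], "turn": 0, "jaw": 1}, {"offset": [0, 0, 0], "turn": 0, "jaw": 1}, {"offset": [0, 0, -0.02], "turn": 0, "jaw": 1}, {"offset": [0, 0, -0.06], "turn": 0, "jaw": 1}, {"offset": [0.005, 0, -0.105], "turn": 0, "jaw": 1}, {"offset": [0.04, 0.005, -0.127], "turn": 0, "jaw": 1}, {"offset": [0.09, 0.012, -0.127], "turn": 0.0056, "jaw": 1}, {"offset": [0.14, 0.018, -0.127], "turn": 0.0106, "jaw": 1}, {"offset": [0.185, 0.024, -0.127], "turn": 0.0106, "jaw": 1}, {"offset": [0.211, 0.027, -0.127], "turn": 0.0106, "jaw": 1}, {"offset": [0.211, 0.027, -0.127], "turn": 0.0106, "jaw": 1}, {"offset": [0.211, 0.027, -0.127], "turn": 0.0106, "jaw": 1}])

```text
t: 20.5
tool_pos: [0.5718, 0.2695, 0.1992]
orientation: [-3.141, 0.0, 1.538]
ft_force: [-0.3, -0.3, -0.4]
finger_gap: 0.0856
finger_force: 0.0
```

Run:
```python
from h import *
from fit import fit,up,box
rk=lambda x,y,a:np.vstack([box(x,y,a,.058,.140,.004,.044),box(x,y,a,.05,.13,.044,.053)])
c=robot.capture("wrist");s=robot.observe();print(s["tool_pos"],s["orientation"])
i=c["color"].copy()
R=robot.silhouettes("tube_rack",c)[0]["region"];r=fit([(c,up(R))],rk,(.572,.262,-.03));print(r)
d=robot.capture("scene");R=robot.silhouettes("tube_rack",d)[0]["region"];print(R.sum(),fit([(d,up(R))],rk,(.572,.262,-.03)))
for p in proj(c,box(*r[0],.058,.14,.044,.044)): cv2.circle(i,tuple(int(v) for v in p),3,(0,0,255),-1)
cv2.imwrite("pics/w2.png",i);cv2.imwrite("pics/s2.png",d["color"][140:320,220:600])
for n in("square_bottle","slim_bottle","round_bottle"):print(n,[(round(q["p"],2),w(d,q["location"]).round(3).tolist()) for q in robot.place_of(n,d)[:2]])
```

```text
[0.57182723 0.26923939 0.19931806] [-3.14149975e+00  1.74129252e-04  1.53725147e+00]
(array([ 0.5721,  0.2645, -0.0388]), np.float64(0.036))
3208 (array([ 0.5735,  0.2631, -0.0302]), np.float64(0.047))
square_bottle [(0.96, [0.548, -0.079, 0.005])]
slim_bottle [(0.9, [0.548, -0.011, 0.008])]
round_bottle [(0.75, [0.547, 0.061, 0.007])]
```

View pics/w2.png

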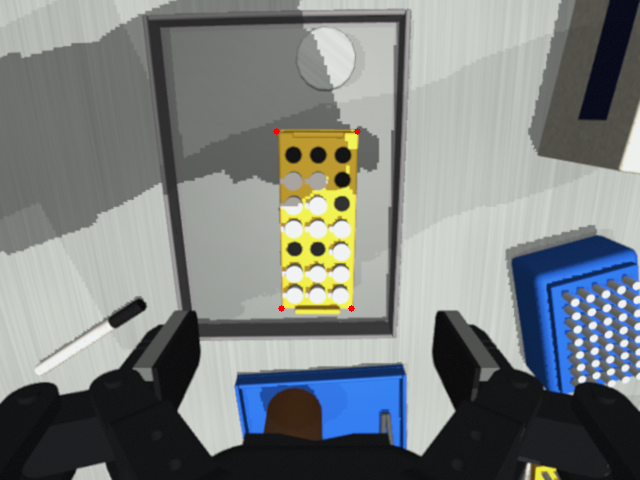

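View pics/s2.png

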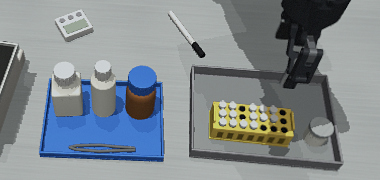

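All three bottles stand upright in the blue tray. In the wrist view the rack (corners about 277–357, 131–309) is clear of everything, and the fit agrees. Next I'll grasp the rack.

Converted, 187 mm is 0.187, 180 mm is 0.18.

Request:
move_arm(series=[{"offset": [-0.005, 0.001, 0.05], "turn": 0, "jaw": 0.9}, {"offset": [-0.005, 0.001, 0.1], "turn": 0, "jaw": 0.9}, {"offset": [-0.005, 0.001, 0.14], "turn": 0, "jaw": 0.9}, {"offset": [-0.005, 0.001, 0.165], "turn": 0, "jaw": 0.9}, {"offset": [-0.005, 0.001, 0.18], "turn": 0, "jaw": 0.9}, {"offset": [-0.005, 0.001, 0.187], "turn": 0, "jaw": 0.9}, {"offset": [-0.005, 0.001, 0.187], "turn": 0, "jaw": 0.9}, {"offset": [-0.005, 0.001, 0.187], "turn": 0, "jaw": 0.8}, {"offset": [-0.005, 0.001, 0.187], "turn": 0, "jaw": 0.7}, {"offset": [-0.005, 0.001, 0.187], "turn": 0, "jaw": 0.6}, {"offset": [-0.005, 0.001, 0.187], "turn": 0, "jaw": 0}, {"offset": [-0.005, 0.001, 0.187], "turn": 0, "jaw": 0}, {"offset": [-0.005, 0.001, 0.187], "turn": 0, "jaw": 0}, {"offset": [-0.005, 0.001, 0.187], "turn": 0, "jaw": 0}])

```text
t: 22.6
tool_pos: [0.573, 0.2651, 0.0132]
orientation: [3.14, -0.0, 1.538]
ft_force: [-1.2, -0.2, 8.1]
finger_gap: 0.0572
finger_force: 64.9
```

Converted, -550 mm is -0.55, -545 mm is -0.545, 3.1 degrees is 0.0172.

Request:
move_arm(series=[{"offset": [0, 0, -0.01], "turn": 0, "jaw": 0}, {"offset": [0, 0, -0.04], "turn": 0, "jaw": 0}, {"offset": [0, 0, -0.085], "turn": 0, "jaw": 0}, {"offset": [0, 0, -0.13], "turn": 0, "jaw": 0}, {"offset": [0, 0, -0.17], "turn": 0, "jaw": 0}, {"offset": [-0.015, 0, -0.19], "turn": 0, "jaw": 0}, {"offset": [-0.05, 0, -0.195], "turn": 0, "jaw": 0}, {"offset": [-0.095, 0.001, -0.195], "turn": 0, "jaw": 0}, {"offset": [-0.145, 0.001, -0.195], "turn": 0, "jaw": 0}, {"offset": [-0.195, 0.001, -0.195], "turn": 0, "jaw": 0}, {"offset": [-0.245, 0.002, -0.195], "turn": 0.0056, "jaw": 0}, {"offset": [-0.295, 0.002, -0.195], "turn": 0.0056, "jaw": 0}, {"offset": [-0.345, 0.002, -0.195], "turn": 0.0111, "jaw": 0}, {"offset": [-0.395, 0.003, -0.195], "turn": 0.0111, "jaw": 0}, {"offset": [-0.445, 0.003, -0.195], "turn": 0.0172, "jaw": 0}, {"offset": [-0.49, 0.004, -0.195], "turn": 0.0172, "jaw": 0}, {"offset": [-0.525, 0.004, -0.195], "turn": 0.0172, "jaw": 0}, {"offset": [-0.545, 0.004, -0.195], "turn": 0.0172, "jaw": 0}, {"offset": [-0.55, 0.004, -0.195], "turn": 0.0172, "jaw": 0}, {"offset": [-0.55, 0.004, -0.195], "turn": 0.0172, "jaw": 0}])

```text
t: 25.1
tool_pos: [0.5586, -0.2841, 0.2074]
orientation: [-3.142, -0.0, 1.484]
ft_force: [0.9, 0.4, -2.0]
finger_gap: 0.0572
finger_force: 64.4
```

Converted, 82 mm is 0.082, 75 mm is 0.075.

Request:
move_arm(series=[{"offset": [0, 0, 0.025], "turn": 0, "jaw": 0}, {"offset": [0, 0, 0.055], "turn": 0, "jaw": 0}, {"offset": [0, 0, 0.075], "turn": 0, "jaw": 0}, {"offset": [0, 0, 0.082], "turn": 0, "jaw": 0}, {"offset": [0, 0, 0.082], "turn": 0, "jaw": 0}])

```text
t: 25.72
tool_pos: [0.5587, -0.2842, 0.1256]
orientation: [-3.142, -0.0, 1.485]
ft_force: [-0.7, 0.5, -1.3]
finger_gap: 0.0573
finger_force: 64.4
```

Run:
```python
from h import *
s=robot.observe();print(s["tool_pos"],s["orientation"])
for n in("scene","wrist"):
    c=robot.capture(n);i=c["color"]
    if n=="scene": i=cv2.resize(i[120:320,60:280],None,fx=3,fy=3,interpolation=cv2.INTER_CUBIC)
    cv2.imwrite(f"pics/{n}3.png",i)
```

```text
[ 0.55874624 -0.28415991  0.1256227 ] [-3.14158812e+00 -8.59346387e-05  1.48457017e+00]
```

View pics/scene3.png

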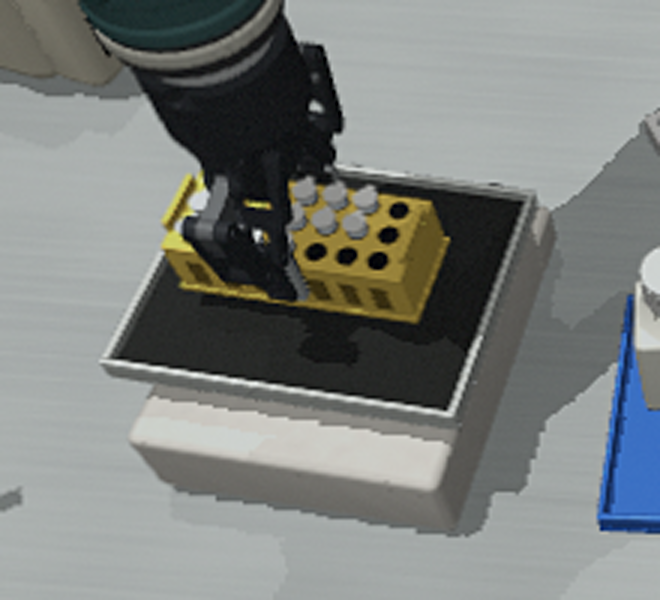

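View pics/wrist3.png

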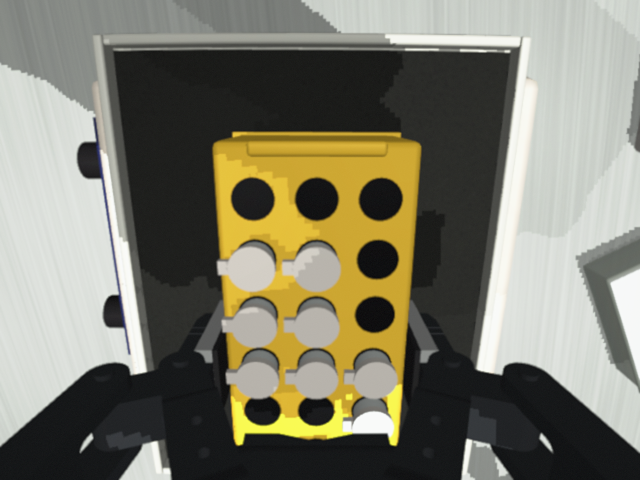

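In the wrist view the rack (edge at row 132, columns 215–420) is parallel to the platform's far lip (row ~36, corners at about (95,36) and (530,38)). I'll compute the platform centre from those corners.

Run:
```python
from h import *
c=robot.capture("wrist")
a=ray(c,(95,36),.106);b=ray(c,(530,38),.106);u=(b-a)/np.linalg.norm(b-a);v=np.array([-u[1],u[0],0])
i1=ray(c,(113,50),.1);i2=ray(c,(512,50),.1)
print(a,b,np.linalg.norm(b-a),"yaw",np.arctan2(u[1],u[0]),"inner",i1,i2,np.linalg.norm(i2-i1))
for h in(.105,.109): print((a+b)/2-v*h)
# rack far end, top edge z: bottom 0.117, top .157
print("rack end",ray(c,(215,143),.157),ray(c,(420,143),.157))
```

```text
[ 0.4857937  -0.17316803  0.106     ] [ 0.64739905 -0.18807372  0.106     ] 0.16229130938490702 yaw -0.09197487890594175 inner [ 0.48885395 -0.17754202  0.1       ] [ 0.64349475 -0.1911483   0.1       ] 0.1552382252158015
[ 0.55695262 -0.28517707  0.106     ]
[ 0.55658524 -0.28916016  0.106     ]
rack end [ 0.53727659 -0.21421236  0.157     ] [ 0.59259652 -0.21908188  0.157     ]
```

Converted, 16.5 mm is 0.0165, 15.5 mm is 0.0155.

Request:
move_arm(series=[{"offset": [0, -0.001, 0.006], "turn": 0, "jaw": 0}, {"offset": [0, -0.001, 0.011], "turn": 0, "jaw": 0}, {"offset": [0, -0.001, 0.014], "turn": 0, "jaw": 0}, {"offset": [0, -0.001, 0.0155], "turn": 0, "jaw": 0}, {"offset": [0, -0.001, 0.0165], "turn": 0, "jaw": 0}, {"offset": [0, -0.001, 0.0165], "turn": 0, "jaw": 0}])

```text
t: 26.62
tool_pos: [0.5576, -0.2847, 0.1092]
orientation: [3.141, 0.0, 1.484]
ft_force: [-2.9, 1.5, 4.0]
finger_gap: 0.0574
finger_force: 64.9
```

Converted, -115 mm is -0.115, -95 mm is -0.095.

Request:
move_arm(series=[{"offset": [0, -0.001, 0], "turn": 0, "jaw": 0.72}, {"offset": [0, -0.001, 0], "turn": 0, "jaw": 0.8}, {"offset": [0, -0.001, 0], "turn": 0, "jaw": 0.9}, {"offset": [0, -0.001, 0], "turn": 0, "jaw": 0.9}, {"offset": [0, -0.001, -0.015], "turn": 0, "jaw": 0.9}, {"offset": [0, -0.001, -0.05], "turn": 0, "jaw": 0.9}, {"offset": [0, -0.001, -0.095], "turn": 0, "jaw": 0.9}, {"offset": [0, -0.001, -0.115], "turn": 0, "jaw": 1}, {"offset": [0, -0.001, -0.115], "turn": 0, "jaw": 1}])

```text
t: 27.75
tool_pos: [0.5572, -0.2851, 0.226]
orientation: [3.139, 0.002, 1.484]
ft_force: [0.2, 0.3, -0.1]
finger_gap: 0.0853
finger_force: 0.0
```

Run:
```python
from h import *
from fit import fit,up,box
c=robot.capture("wrist");cv2.imwrite("pics/w4.png",c["color"])
s=robot.observe();print(s["tool_pos"],s["orientation"])
R=robot.silhouettes("tube_rack",c)[0]["region"]
print(fit([(c,up(R))],lambda x,y,a:np.vstack([box(x,y,a,.058,.140,.1,.14),box(x,y,a,.05,.13,.14,.149)]),(.557,-.285,-.09)))
```

```text
[ 0.55679913 -0.2847687   0.22443434] [3.14044117e+00 6.38856310e-04 1.48381337e+00]
(array([ 0.557 , -0.286 , -0.0961]), np.float64(0.04))
```

View pics/w4.png

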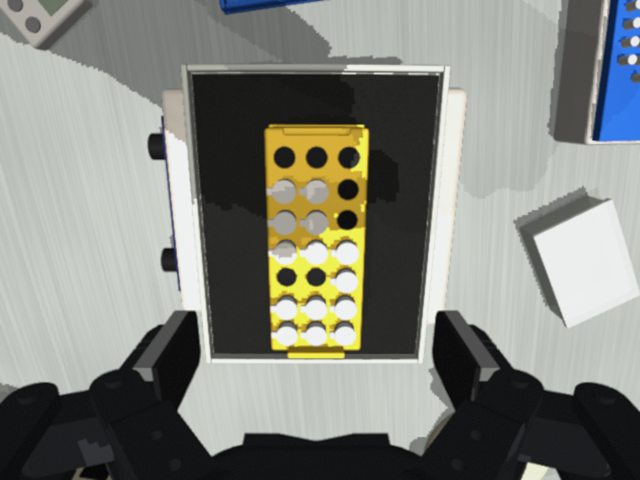

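The rack stands flat and square between the lips, with platform corners at about (183,66), (448,66), (423,362) and (210,362). I'll check the centring from those corners.

Run:
```python
from h import *
c=robot.capture("wrist")
P=[ray(c,p,.106) for p in((183,66),(448,66),(423,362),(210,362))]
print(np.array(P).round(4),np.mean(P,0))
Q=[ray(c,p,.14) for p in((265,127),(368,128))];print(np.array(Q).round(4),(np.mean(Q,0)-.07*np.array([.09,.996,0])))
```

```text
[[ 0.4856 -0.173   0.106 ]
 [ 0.6446 -0.1871  0.106 ]
 [ 0.6273 -0.3918  0.106 ]
 [ 0.4681 -0.3777  0.106 ]] [ 0.55642383 -0.28239839  0.106     ]
[[ 0.5347 -0.2126  0.14  ]
 [ 0.5903 -0.2181  0.14  ]] [ 0.55622988 -0.28507928  0.14      ]
```

Converted, 342 mm is 0.342, 151 mm is 0.151, -5 degrees is -0.0278.

Request:
move_arm(series=[{"offset": [0.03, -0.004, 0], "turn": -0.0056, "jaw": 1}, {"offset": [0.08, -0.01, 0], "turn": -0.0167, "jaw": 1}, {"offset": [0.135, -0.016, 0], "turn": -0.0278, "jaw": 1}, {"offset": [0.19, -0.023, 0], "turn": -0.0278, "jaw": 1}, {"offset": [0.245, -0.03, 0], "turn": -0.0278, "jaw": 1}, {"offset": [0.295, -0.036, 0], "turn": -0.0278, "jaw": 1}, {"offset": [0.33, -0.04, 0], "turn": -0.0278, "jaw": 1}, {"offset": [0.342, -0.0415, 0], "turn": -0.0278, "jaw": 1}, {"offset": [0.342, -0.0415, 0.01], "turn": -0.0278, "jaw": 1}, {"offset": [0.342, -0.0415, 0.05], "turn": -0.0278, "jaw": 1}, {"offset": [0.342, -0.0415, 0.095], "turn": -0.0278, "jaw": 1}, {"offset": [0.342, -0.0415, 0.13], "turn": -0.0278, "jaw": 1}, {"offset": [0.342, -0.0415, 0.151], "turn": -0.0278, "jaw": 1}, {"offset": [0.342, -0.0415, 0.151], "turn": -0.0278, "jaw": 1}, {"offset": [0.342, -0.0415, 0.151], "turn": -0.0278, "jaw": 0.8}, {"offset": [0.342, -0.0415, 0.151], "turn": -0.0278, "jaw": 0.65}])

```text
t: 29.9
tool_pos: [0.5455, 0.0593, 0.0736]
orientation: [3.14, 0.0, 1.571]
ft_force: [0.5, 0.2, 0.9]
finger_gap: 0.0553
finger_force: 0.0
```

Request:
move_arm(series=[{"offset": [0, 0, 0], "turn": 0, "jaw": 0.5}, {"offset": [0, 0, 0], "turn": 0, "jaw": 0}, {"offset": [0, 0, 0], "turn": 0, "jaw": 0}, {"offset": [0, 0, 0], "turn": 0, "jaw": 0}, {"offset": [0, 0, 0], "turn": 0, "jaw": 0}])

```text
t: 30.52
tool_pos: [0.5452, 0.0596, 0.0738]
orientation: [3.14, 0.0, 1.571]
ft_force: [-3.4, -0.7, 9.0]
finger_gap: 0.049
finger_force: 60.5
```

Converted, 301 mm is 0.301, 298 mm is 0.298.

Request:
move_arm(series=[{"offset": [0, 0, -0.01], "turn": 0, "jaw": 0}, {"offset": [0, 0, -0.03], "turn": 0, "jaw": 0}, {"offset": [0, 0, -0.06], "turn": 0, "jaw": 0}, {"offset": [0.015, -0.002, -0.07], "turn": 0, "jaw": 0}, {"offset": [0.05, -0.007, -0.07], "turn": 0, "jaw": 0}, {"offset": [0.095, -0.013, -0.07], "turn": 0, "jaw": 0}, {"offset": [0.145, -0.019, -0.07], "turn": 0, "jaw": 0}, {"offset": [0.195, -0.026, -0.07], "turn": 0, "jaw": 0}, {"offset": [0.24, -0.032, -0.07], "turn": 0, "jaw": 0}, {"offset": [0.278, -0.037, -0.07], "turn": 0, "jaw": 0}, {"offset": [0.298, -0.04, -0.07], "turn": 0, "jaw": 0}, {"offset": [0.301, -0.04, -0.06], "turn": 0, "jaw": 0}, {"offset": [0.301, -0.04, -0.04], "turn": 0, "jaw": 0}, {"offset": [0.301, -0.04, -0.02], "turn": 0, "jaw": 0}, {"offset": [0.301, -0.04, -0.008], "turn": 0, "jaw": 0}, {"offset": [0.301, -0.04, -0.003], "turn": 0, "jaw": 0}, {"offset": [0.301, -0.04, -0.001], "turn": 0, "jaw": 0}, {"offset": [0.301, -0.04, 0], "turn": 0, "jaw": 0}, {"offset": [0.301, -0.04, 0], "turn": 0, "jaw": 0}])

```text
t: 32.9
tool_pos: [0.5051, 0.3608, 0.0739]
orientation: [3.141, -0.001, 1.571]
ft_force: [-2.6, -0.4, 5.7]
finger_gap: 0.0487
finger_force: 63.3
```

Converted, -370 mm is -0.37, -355 mm is -0.355.

Request:
move_arm(series=[{"offset": [0, 0, 0], "turn": 0, "jaw": 0.8}, {"offset": [0, 0, 0], "turn": 0, "jaw": 1}, {"offset": [0, 0, 0], "turn": 0, "jaw": 1}, {"offset": [0, 0, -0.02], "turn": 0, "jaw": 1}, {"offset": [0, 0, -0.06], "turn": 0, "jaw": 1}, {"offset": [-0.005, 0, -0.105], "turn": 0, "jaw": 1}, {"offset": [-0.04, 0.005, -0.13], "turn": 0, "jaw": 1}, {"offset": [-0.095, 0.011, -0.13], "turn": 0, "jaw": 1}, {"offset": [-0.15, 0.018, -0.13], "turn": 0, "jaw": 1}, {"offset": [-0.205, 0.024, -0.13], "turn": 0, "jaw": 1}, {"offset": [-0.26, 0.031, -0.13], "turn": 0, "jaw": 1}, {"offset": [-0.315, 0.037, -0.13], "turn": 0, "jaw": 1}, {"offset": [-0.355, 0.042, -0.13], "turn": 0, "jaw": 1}, {"offset": [-0.37, 0.043, -0.125], "turn": 0, "jaw": 1}, {"offset": [-0.37, 0.043, -0.095], "turn": 0, "jaw": 1}, {"offset": [-0.37, 0.043, -0.06], "turn": 0, "jaw": 1}, {"offset": [-0.37, 0.043, -0.034], "turn": 0, "jaw": 1}, {"offset": [-0.37, 0.043, -0.034], "turn": 0, "jaw": 1}, {"offset": [-0.37, 0.043, -0.034], "turn": 0, "jaw": 0.5}, {"offset": [-0.37, 0.043, -0.034], "turn": 0, "jaw": 0.45}])

```text
t: 35.4
tool_pos: [0.5486, -0.0093, 0.1079]
orientation: [3.14, 0.0, 1.571]
ft_force: [-0.1, 0.3, -0.2]
finger_gap: 0.0512
finger_force: 0.0
```

Request:
move_arm(series=[{"offset": [0, 0, 0], "turn": 0, "jaw": 0.3}, {"offset": [0, 0, 0], "turn": 0, "jaw": 0.2}, {"offset": [0, 0, 0], "turn": 0, "jaw": 0}, {"offset": [0, 0, 0], "turn": 0, "jaw": 0}, {"offset": [0, 0, 0], "turn": 0, "jaw": 0}])

```text
t: 36.02
tool_pos: [0.5484, -0.0094, 0.1076]
orientation: [3.14, 0.0, 1.571]
ft_force: [-1.0, -0.0, 7.7]
finger_gap: 0.0268
finger_force: 53.7
```

Converted, 297 mm is 0.297, 295 mm is 0.295.

Request:
move_arm(series=[{"offset": [0, 0, -0.01], "turn": 0, "jaw": 0}, {"offset": [0, 0, -0.03], "turn": 0, "jaw": 0}, {"offset": [0, 0, -0.06], "turn": 0, "jaw": 0}, {"offset": [0.015, -0.002, -0.07], "turn": 0, "jaw": 0}, {"offset": [0.05, -0.008, -0.07], "turn": 0, "jaw": 0}, {"offset": [0.095, -0.015, -0.07], "turn": 0, "jaw": 0}, {"offset": [0.145, -0.023, -0.07], "turn": 0, "jaw": 0}, {"offset": [0.195, -0.031, -0.07], "turn": 0, "jaw": 0}, {"offset": [0.24, -0.039, -0.07], "turn": 0, "jaw": 0}, {"offset": [0.278, -0.045, -0.07], "turn": 0, "jaw": 0}, {"offset": [0.295, -0.048, -0.07], "turn": 0, "jaw": 0}, {"offset": [0.297, -0.048, -0.06], "turn": 0, "jaw": 0}, {"offset": [0.297, -0.048, -0.04], "turn": 0, "jaw": 0}, {"offset": [0.297, -0.048, -0.02], "turn": 0, "jaw": 0}, {"offset": [0.297, -0.048, -0.008], "turn": 0, "jaw": 0}, {"offset": [0.297, -0.048, -0.003], "turn": 0, "jaw": 0}, {"offset": [0.297, -0.048, -0.001], "turn": 0, "jaw": 0}, {"offset": [0.297, -0.048, 0], "turn": 0, "jaw": 0}, {"offset": [0.297, -0.048, 0], "turn": 0, "jaw": 0}])

```text
t: 38.4
tool_pos: [0.5002, 0.2877, 0.1077]
orientation: [3.14, -0.0, 1.571]
ft_force: [-1.4, -1.0, 4.9]
finger_gap: 0.0265
finger_force: 57.4
```

Converted, -364 mm is -0.364, 17.5 mm is 0.0175.

Request:
move_arm(series=[{"offset": [0, 0, 0], "turn": 0, "jaw": 0.6}, {"offset": [0, 0, 0], "turn": 0, "jaw": 1}, {"offset": [0, 0, 0], "turn": 0, "jaw": 1}, {"offset": [0, 0, -0.02], "turn": 0, "jaw": 1}, {"offset": [0, 0, -0.06], "turn": 0, "jaw": 1}, {"offset": [-0.005, 0, -0.093], "turn": 0, "jaw": 1}, {"offset": [-0.04, 0.006, -0.095], "turn": 0, "jaw": 1}, {"offset": [-0.095, 0.013, -0.095], "turn": 0, "jaw": 1}, {"offset": [-0.15, 0.021, -0.095], "turn": 0, "jaw": 1}, {"offset": [-0.205, 0.029, -0.095], "turn": 0, "jaw": 1}, {"offset": [-0.26, 0.037, -0.095], "turn": 0, "jaw": 1}, {"offset": [-0.31, 0.044, -0.095], "turn": 0, "jaw": 1}, {"offset": [-0.35, 0.05, -0.095], "turn": 0, "jaw": 1}, {"offset": [-0.364, 0.051, -0.088], "turn": 0, "jaw": 1}, {"offset": [-0.364, 0.051, -0.055], "turn": 0, "jaw": 1}, {"offset": [-0.364, 0.051, -0.015], "turn": 0, "jaw": 1}, {"offset": [-0.364, 0.051, 0.01], "turn": 0, "jaw": 1}, {"offset": [-0.364, 0.051, 0.0175], "turn": 0, "jaw": 1}, {"offset": [-0.364, 0.051, 0.0175], "turn": 0, "jaw": 0.7}, {"offset": [-0.364, 0.051, 0.0175], "turn": 0, "jaw": 0.6}])

```text
t: 40.9
tool_pos: [0.5516, -0.0763, 0.0903]
orientation: [3.14, 0.0, 1.571]
ft_force: [-0.0, -0.3, 0.3]
finger_gap: 0.0519
finger_force: 0.0
```

Request:
move_arm(series=[{"offset": [0, 0, 0], "turn": 0, "jaw": 0.45}, {"offset": [0, 0, 0], "turn": 0, "jaw": 0.3}, {"offset": [0, 0, 0], "turn": 0, "jaw": 0}, {"offset": [0, 0, 0], "turn": 0, "jaw": 0}, {"offset": [0, 0, 0], "turn": 0, "jaw": 0}])

```text
t: 41.52
tool_pos: [0.5511, -0.0765, 0.0903]
orientation: [3.141, 0.0, 1.571]
ft_force: [-4.4, 1.4, 10.1]
finger_gap: 0.0369
finger_force: 58.9
```

Target is (0.4961, 0.2161, 0.0901).

Request:
move_arm(series=[{"offset": [0, 0, -0.01], "turn": 0, "jaw": 0}, {"offset": [0, 0, -0.03], "turn": 0, "jaw": 0}, {"offset": [0, 0, -0.06], "turn": 0, "jaw": 0}, {"offset": [0.015, -0.003, -0.07], "turn": 0, "jaw": 0}, {"offset": [0.05, -0.01, -0.07], "turn": 0, "jaw": 0}, {"offset": [0.095, -0.018, -0.07], "turn": 0, "jaw": 0}, {"offset": [0.145, -0.027, -0.07], "turn": 0, "jaw": 0}, {"offset": [0.195, -0.037, -0.07], "turn": 0, "jaw": 0}, {"offset": [0.24, -0.046, -0.07], "turn": 0, "jaw": 0}, {"offset": [0.275, -0.052, -0.07], "turn": 0, "jaw": 0}, {"offset": [0.29, -0.055, -0.07], "turn": 0, "jaw": 0}, {"offset": [0.292, -0.055, -0.06], "turn": 0, "jaw": 0}, {"offset": [0.292, -0.055, -0.04], "turn": 0, "jaw": 0}, {"offset": [0.292, -0.055, -0.02], "turn": 0, "jaw": 0}, {"offset": [0.292, -0.055, -0.008], "turn": 0, "jaw": 0}, {"offset": [0.292, -0.055, -0.003], "turn": 0, "jaw": 0}, {"offset": [0.292, -0.055, -0.001], "turn": 0, "jaw": 0}, {"offset": [0.292, -0.055, 0], "turn": 0, "jaw": 0}, {"offset": [0.292, -0.055, 0], "turn": 0, "jaw": 0}])

```text
t: 43.9
tool_pos: [0.4961, 0.2156, 0.0903]
orientation: [3.14, -0.0, 1.571]
ft_force: [-3.3, -0.8, 7.5]
finger_gap: 0.0364
finger_force: 61.3
```

Converted, -200 mm is -0.2, -180 mm is -0.18.

Request:
move_arm(series=[{"offset": [0, 0, 0], "turn": 0, "jaw": 0.6}, {"offset": [0, 0, 0], "turn": 0, "jaw": 1}, {"offset": [0, 0, 0], "turn": 0, "jaw": 1}, {"offset": [0, 0, -0.02], "turn": 0, "jaw": 1}, {"offset": [0, 0, -0.06], "turn": 0, "jaw": 1}, {"offset": [0, 0, -0.1], "turn": 0, "jaw": 1}, {"offset": [-0.03, 0, -0.13], "turn": 0, "jaw": 1}, {"offset": [-0.08, 0, -0.13], "turn": 0, "jaw": 1}, {"offset": [-0.13, -0.02, -0.13], "turn": 0, "jaw": 1}, {"offset": [-0.18, -0.04, -0.13], "turn": 0, "jaw": 1}, {"offset": [-0.2, -0.04, -0.13], "turn": 0, "jaw": 1}, {"offset": [-0.2, -0.04, -0.13], "turn": 0, "jaw": 1}])

```text
t: 45.4
tool_pos: [0.456, 0.0146, 0.2195]
orientation: [3.141, 0.0, 1.569]
ft_force: [0.1, 0.3, 0.3]
finger_gap: 0.0851
finger_force: 0.0
```

Run:
```python
from h import *
for n in("scene","side"):
    c=robot.capture(n);cv2.imwrite(f"pics/{n}9.png",c["color"])
    for k in("round_bottle","square_bottle","slim_bottle","cap_pot","forceps"):print(n,k,[(round(q["p"],2),w(c,q["location"]).round(3).tolist()) for q in robot.place_of(k,c)[:1]])
    o=cv2.imread(f"pics/{n}0.png");D=cv2.absdiff(o,c["color"]).max(2)
    if n=="scene": cv2.imwrite("pics/d9.png",np.hstack([x[170:320,390:580] for x in(o,c["color"])]).repeat(2,0).repeat(2,1))
```

```text
scene round_bottle [(0.92, [0.503, 0.362, 0.003])]
scene square_bottle [(0.64, [0.496, 0.216, 0.005])]
scene slim_bottle [(0.97, [0.499, 0.286, 0.008])]
scene cap_pot [(0.86, [0.584, 0.386, 0.004])]
scene forceps [(0.85, [0.635, -0.004, 0.001])]
side round_bottle [(0.82, [0.506, 0.357, 0.004])]
side square_bottle [(0.6, [0.496, 0.214, 0.008])]
side slim_bottle [(0.78, [0.498, 0.289, 0.006])]
side cap_pot [(0.97, [0.583, 0.385, 0.005])]
side forceps [(0.73, [0.638, -0.005, 0.007])]
```

View pics/scene9.png

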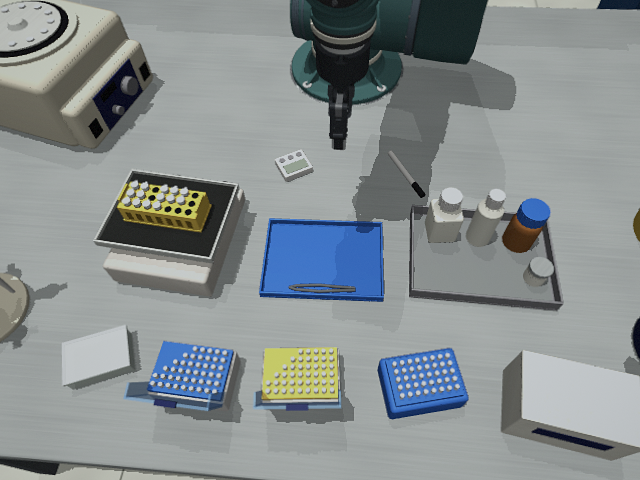

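View pics/d9.png

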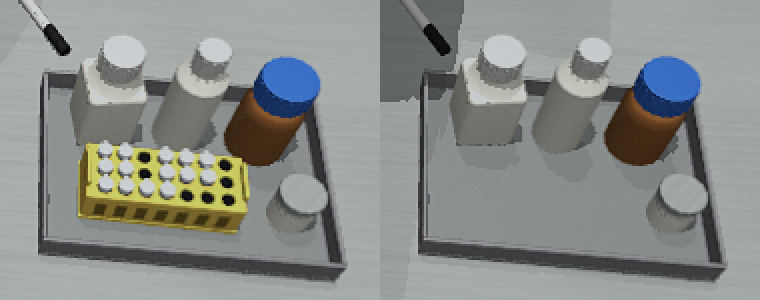

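The before and after crops match: all three bottles are upright at their old pixels, pot and forceps are unmoved, and the rack is on the shaker at (165,205). Handing in.

```bash
python3 -c "
from workcell import robot
print(robot.hand_in())"
```

```text
the job is handed in; nothing more can be done
None
```

The job is handed in (about 45 s of the 141 s used): the rack is square on the shaker, about 3 mm or less off the platform's middle, the three bottles stand upright back in their original places to within what the cameras can resolve, and the pot and forceps are where they were.

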